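# Match the glazed cups to their sample tiles

### The arm

A 6-joint arm with a two-finger parallel gripper is mounted at the origin on the work surface. World frame = base frame: x ahead of the robot, y to its left, z up, the work surface at z = 0. Lengths are in m, angles in rad, forces in N, time in s.
With the tool pointing down it reaches from about 0.225 to 0.875 m from the base axis. Payload 3.4 kg.
Tool frame: the origin (TCP) lies at the very end of the fingers, on their centre line; the grasp point (between the pads) lies 19 mm behind it (manip.hold_point_z is the distance from the TCP to the grasp point, in m); z points along the fingers, y is the line along which they close (so a half turn about z gives the same grasp; the last joint's range is limited). The gripper opens to 85 mm and grips with 20 to 120 N. Pads are 22 mm wide; open, the fingers measure 114 mm over their backs; the gripper's body (76 mm by 85 mm) begins 54 mm behind the grasp point. The pads swing forward as they close: fully open they stand 13 mm farther back than shut.
Start: joints at [1.189, 0.276, 1.505, -0, 1.361, -0.121], TCP at [0.148, 0.556, 0.231] pointing down, gripper open.
Joint ranges: [-2.89, 2.89], [-0.75, 2.08], [0.22, 2.7], [-1.18, 4.32], [0.11, 2.71], [-2.7, 2.7]. Speed limits (rad/s): [2.57, 2.57, 3.14, 3.14, 3.14, 3.14].

### API

Orientations are given as a unit quaternion [w, x, y, z].
In Python, from rig import readout, viewer, order, manip gives the robot as it stands. The module is installed in compiled form; this text tells all that it offers.
- The arm moves only by the tool send_rows, never from a script. Its arguments are lists of equal length, an entry for each row: "xyz": the shift along the world's x, y, z in m, a list of three; "delta_rot": the turn, a rotation vector about the world's x, y, z in degrees, a list of three. In form: {"xyz": [[tx, ty, tz], ...], "delta_rot": [[wx, wy, wz], ...]}. A call has 1 to 12 rows; each row shifts and turns the commanded pose from where the row before left it; what a row does not reach is not made up. A row lasts 1/10 s, in which the tool goes at most 50 mm and 8.59 degrees, less where a joint would pass 70% of its speed; a pose out of reach is approached as far as the arm can. A call with a gripper value outside its range is refused whole. "gripper" is the finger opening in m, from 0 to 0.0854, set as the call begins (left out, the last holds). The fingers move at their own pace and stop on an object; "force" is the grip in N (left out, the last holds). Time passes only in rows, so rows that do not move let the fingers close. It gives the time, the measured TCP pose, the force, the opening and the grip force at its end, in the units of the state.
- readout.get_state(): the state, without advancing time (a new reading comes with each control period).
- viewer.get_image(name): name is "scene" or "top"; returns a dict with "color" (400x640x3 uint8, red, green, blue), "depth" (400x640 float32, m along the optical axis (not along the pixel's ray), 0 where there is no reading), "K" (3x3 intrinsics, pixels), "camera_from_world" (4x4, takes a point from world to camera coordinates). Camera axes: x right, y up, looking along -z (the intrinsics and any distortion apply to the point x, -y, -z); pixel columns grow to the right and rows downward; lengths in m; the calibration is good to about 2 mm. A picture is of the moment at which its call begins.
- order.sign_off(): hands the job in; it is judged then, once.
The state is a dict: "clock": time; "qpos": joint angles; "qd": joint speeds; "effort": joint torques, N m; "position": TCP position; "ee_rot": TCP orientation; "contact_force": force on the tool from outside, world axes, zero at the start; "moment": the same for the moment, N m; "width": finger opening in m; "gripper_force": force on a finger pad.
Only numpy, scipy, OpenCV 4.12 (cv2) and the standard library are available. Lean on these libraries where they do the work, as an engineer would, in place of code of your own. Each camera call takes 0.05 s, during which the arm holds its last target. There are 200 camera calls.

### The job

Gather the four glazed hexagonal cups into the wooden sample tray, standing each upright in the middle of the tile of its own glaze colour: green, blue, yellow and white. Set them down gently without dropping or tipping any, and leave the round green cup and the brown unglazed hexagonal cup standing where they are.

Things in the scene. Friction and masses are not known exactly. Their poses are not given: they have to be found in the camera images.
- cup_green_center (a point): soft celadon-green glazed hexagonal ceramic cup, loose, upright, open at the top: 52 mm across its flats, 60 mm across its corners, 64 mm tall, walls 4 mm, 0.10 to 0.21 kg. The point is the cup's centre, half-way up (32 mm above its underside). z is up; at yaw 0 two of its flats face +x and -x, the others every 60 degrees. The cups start upright on the table to the right of the tray, 90 mm or more from centre to centre.
- cup_blue_center (a point): dark cobalt-blue glazed hexagonal ceramic cup, loose, upright, open at the top: 52 mm across its flats, 60 mm across its corners, 64 mm tall, walls 4 mm, 0.10 to 0.21 kg. The point is the cup's centre, half-way up (32 mm above its underside). z is up; at yaw 0 two of its flats face +x and -x, the others every 60 degrees. The cups start upright on the table to the right of the tray, 90 mm or more from centre to centre.
- cup_yellow_center (a point): bright yellow glazed hexagonal ceramic cup, loose, upright, open at the top: 52 mm across its flats, 60 mm across its corners, 64 mm tall, walls 4 mm, 0.10 to 0.21 kg. The point is the cup's centre, half-way up (32 mm above its underside). z is up; at yaw 0 two of its flats face +x and -x, the others every 60 degrees. The cups start upright on the table to the right of the tray, 90 mm or more from centre to centre.
- cup_white_center (a point): glossy white glazed hexagonal ceramic cup, loose, upright, open at the top: 52 mm across its flats, 60 mm across its corners, 64 mm tall, walls 4 mm, 0.10 to 0.21 kg. The point is the cup's centre, half-way up (32 mm above its underside). z is up; at yaw 0 two of its flats face +x and -x, the others every 60 degrees. The cups start upright on the table to the right of the tray, 90 mm or more from centre to centre.
- tile_green_top (a point): soft celadon-green glaze sample tile, 84 mm square, 5 mm thick, fixed in one compartment of the light wooden sample tray. The point is the centre of its upper face, 11 mm above the table; z is up, x and y run along its edges. The tray is fixed, 212 mm square, with two by two compartments 97 mm wide and 103 mm from centre to centre; its rim and dividers are 6 mm thick and stand 18 mm above the table (7 mm above the tiles). Which tile lies in which compartment varies.
- tile_blue_top (a point): dark cobalt-blue glaze sample tile, 84 mm square, 5 mm thick, fixed in one compartment of the light wooden sample tray. The point is the centre of its upper face, 11 mm above the table; z is up, x and y run along its edges. The tray is fixed, 212 mm square, with two by two compartments 97 mm wide and 103 mm from centre to centre; its rim and dividers are 6 mm thick and stand 18 mm above the table (7 mm above the tiles). Which tile lies in which compartment varies.
- tile_yellow_top (a point): bright yellow glaze sample tile, 84 mm square, 5 mm thick, fixed in one compartment of the light wooden sample tray. The point is the centre of its upper face, 11 mm above the table; z is up, x and y run along its edges. The tray is fixed, 212 mm square, with two by two compartments 97 mm wide and 103 mm from centre to centre; its rim and dividers are 6 mm thick and stand 18 mm above the table (7 mm above the tiles). Which tile lies in which compartment varies.
- tile_white_top (a point): glossy white glaze sample tile, 84 mm square, 5 mm thick, fixed in one compartment of the light wooden sample tray. The point is the centre of its upper face, 11 mm above the table; z is up, x and y run along its edges. The tray is fixed, 212 mm square, with two by two compartments 97 mm wide and 103 mm from centre to centre; its rim and dividers are 6 mm thick and stand 18 mm above the table (7 mm above the tiles). Which tile lies in which compartment varies.
- cup_raw_center (a point): brown unglazed clay cup, hexagonal, same shape and size as the glazed ones (52 mm across flats, 64 mm tall). It does not belong in the tray. The point is its centre, half-way up; z is up.
- cup_round_center (a point): celadon-green glazed ROUND cup, 58 mm across the rim, 54 mm across the foot, 64 mm tall. It does not belong in the tray. The point is its centre, half-way up; z is up.
There are look-alikes about, which are no part of the job. What is shaped like the part that bears cup_blue_center but red is not meant. What is shaped like the part that bears cup_green_center but red is not meant.

How it is judged:
By the outcome, as a careful person would: the job done as asked, in the order asked, and still so for the second after the job is handed in, with the robot touching nothing.
It also fails if it takes over 99 s, if anything falls off the work surface, if the arm or the gripper's body presses on something with over 40 N, if the wrist force passes 120 N, or if a joint passes its speed limit or range.

## Working session

There is one attempt and no reset: what is moved stays moved. The work goes in short steps, Python scripts to look and compute and a tool call to move; the robot and the scene stay as the last step left them, time stands still between calls to the robot, and variables do not carry over. Pictures are saved under pics/ and viewed, at most 14 in all, crops included, and the job is handed in when it is done.

Besides the shell and the picture viewer there is one more tool, called after "Request:" as a command line: name --argument value ..., lists and objects as JSON in quotes. send_rows: Moves the arm, as the interface text tells. Its arguments: {"type":"object","properties":{"xyz":{"type":"array"},"delta_rot":{"type":"array"},"gripper":{"type":"number"},"force":{"type":"number"}},"required":["xyz","delta_rot"]}

```bash
mkdir -p pics
python3 - <<'E'
from rig import readout, viewer, manip
import cv2,numpy as np
for n in("scene","top"):
    d=viewer.get_image(n); cv2.imwrite(f"pics/{n}0.png",d["color"][:,:,::-1]); np.savez(f"{n}0.npz",**{k:np.asarray(v) for k,v in d.items() if k in("color","depth","K","camera_from_world")})
    print(n,d.keys(),d["K"],d["camera_from_world"])
print(readout.get_state(),manip.hold_point_z)
E
```

```text
scene dict_keys(['color', 'depth', 'K', 'camera_from_world']) [[456.65329033   0.         317.09203382]
 [  0.         456.65329033 196.19751316]
 [  0.           0.           1.        ]] [[-0.42859548  0.9032156  -0.02252756  0.26148753]
 [-0.55258234 -0.24232265  0.79745375  0.23408832]
 [ 0.71481373  0.3542334   0.60295938 -1.41230025]
 [ 0.          0.          0.          1.        ]]
top dict_keys(['color', 'depth', 'K', 'camera_from_world']) [[514.67654817   0.         318.85443118]
 [  0.         514.67654817 204.77374141]
 [  0.           0.           1.        ]] [[ 0.01545136 -0.99987189 -0.00417855 -0.05326724]
 [ 0.9954085   0.01498731  0.09453733 -0.55005869]
 [-0.09446259 -0.00562009  0.99551255 -1.18428516]
 [ 0.          0.          0.          1.        ]]
{'clock': 0.1, 'qpos': array([ 1.18900555e+00,  2.76529276e-01,  1.50599984e+00, -3.33593715e-05,
        1.36069778e+00, -1.21008083e-01]), 'qd': array([ 0.00075042, -0.00146858, -0.00156351, -0.00140287, -0.00059098,
        0.00048122]), 'effort': array([ 8.76793838e-04, -4.17703807e+01, -2.46403116e+01, -1.38097598e-04,
        5.86703536e-03, -1.66436678e-06]), 'position': array([0.14810192, 0.55511547, 0.23053029]), 'ee_rot': array([-1.87468714e-04,  1.30018669e-01,  9.91511209e-01, -7.95489734e-04]), 'contact_force': array([-0.32708214, -0.15290828,  0.59044858]), 'moment': array([ 0.04873948, -0.04655642,  0.00581126]), 'gripper_force': 0.0, 'width': 0.08508020760271277} 0.0187
```

View pics/scene0.png

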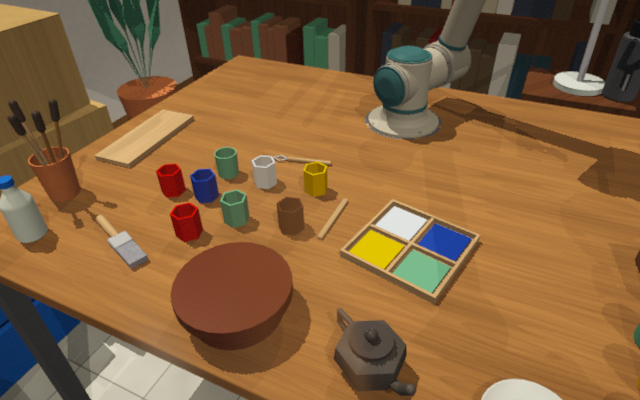

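View pics/top0.png

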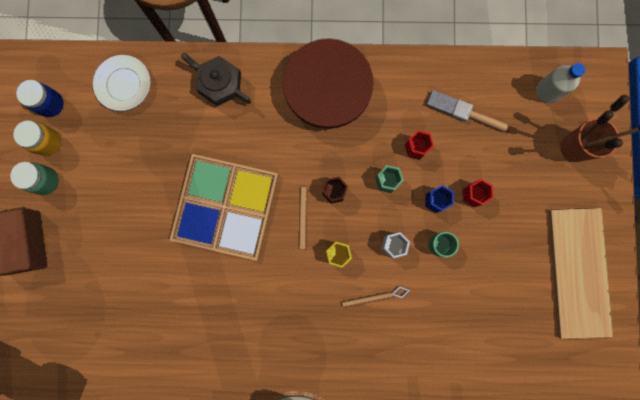

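The two views show the tray (top view, px 172–277 × 155–260) with green, yellow, blue and white tiles. In the top view the cups are at: green hex (390,179), blue (440,199), yellow (339,254), white (397,245). The ones to leave are round green (445,245), brown (335,190) and two red.

```bash
cat > h.py <<'E'
import numpy as np, cv2
SEED={'green':(390,179),'blue':(440,199),'yellow':(339,254),'white':(397,245),'raw':(335,190),'round':(445,245),'red1':(420,144),'red2':(480,193)}
def cloud(d):
    """world point of every pixel, from depth"""
    K=d["K"];T=np.linalg.inv(d["camera_from_world"]);z=d["depth"]
    v,u=np.mgrid[:z.shape[0],:z.shape[1]]
    c=np.stack([(u-K[0,2])/K[0,0]*z,-(v-K[1,2])/K[1,1]*z,-z],-1)
    P=c@T[:3,:3].T+T[:3,3]; P[z==0]=np.nan
    return P
def ray(d,uv):
    K=d["K"];T=np.linalg.inv(d["camera_from_world"])
    c=np.array([(uv[0]-K[0,2])/K[0,0],-(uv[1]-K[1,2])/K[1,1],-1.])
    return T[:3,3],T[:3,:3]@c
def tri(a,b):
    """nearest point of two rays and their gap"""
    (o,p),(q,r)=a,b; p=p/np.linalg.norm(p);r=r/np.linalg.norm(r)
    s,t=np.linalg.lstsq(np.c_[p,-r],q-o,rcond=None)[0]
    return (o+s*p+q+t*r)/2,np.linalg.norm(o+s*p-q-t*r)
def plane(d,uv,z):
    o,p=ray(d,uv); return o+p*(z-o[2])/p[2]
def hexfit(xy):
    """centre and yaw (mod 60) from the outline: least width lies across the flats"""
    a=np.radians(np.arange(0,60,.5)); W=[];C=[]
    for k in range(3):
        n=np.stack([np.cos(a+k*np.pi/3),np.sin(a+k*np.pi/3)]); s=xy@n
        W.append(s.max(0)-s.min(0)); C.append((s.max(0)+s.min(0))/2)
    W=np.array(W);i=W.mean(0).argmin()
    N=np.array([[np.cos(a[i]+k*np.pi/3),np.sin(a[i]+k*np.pi/3)] for k in range(3)])
    c=np.linalg.lstsq(N,np.array(C)[:,i],rcond=None)[0]
    return c,np.degrees(a[i]),W[:,i]
E
python3 - <<'E'
from h import *
t=dict(np.load("top0.npz"));s=dict(np.load("scene0.npz"))
Pt,Ps=cloud(t),cloud(s)
print("table z",np.nanmedian(Pt[270:290,300:330,2]),np.nanmedian(Ps[300:320,120:150,2]))
rim=(abs(Pt[...,2]-.064)<.012)
n,lab=cv2.connectedComponents(rim.astype(np.uint8))
for k,(u,v) in SEED.items():
    l=np.bincount(lab[v-16:v+17,u-16:u+17][lab[v-16:v+17,u-16:u+17]>0]).argmax()
    m=lab==l; p=Pt[m]; zt=np.median(p[:,2])
    # outline pixels cast on rim plane
    ct=max(cv2.findContours(m.astype(np.uint8),0,1)[0],key=cv2.contourArea)[:,0]
    xy=np.array([plane(t,q,zt)[:2] for q in ct]); c,yaw,W=hexfit(xy)
    near=np.hypot(Ps[...,0]-c[0],Ps[...,1]-c[1])<.04
    zs=np.nanpercentile(Ps[...,2][near],97)
    ms=near&(abs(Ps[...,2]-zs)<.006)
    (cu,_,_),(cs)=cv2.fitEllipse(cv2.convexHull(ct)) if 0 else ((0,0,0),0)
    es=cv2.minEnclosingCircle(ct.astype(np.float32))[0]
    hs=cv2.convexHull(np.argwhere(ms)[:,::-1].astype(np.int32)); M=cv2.moments(hs)
    X,g=tri(ray(t,es),ray(s,(M['m10']/M['m00'],M['m01']/M['m00'])))
    print(k,c.round(4),"yaw",yaw,"W",W.round(4),"zt %.4f zs %.4f"%(zt,zs),"tri",X.round(4),"gap %.4f"%g,len(p))
def hsv(d): return cv2.cvtColor(d["color"],cv2.COLOR_RGB2HSV)
B={'green':((60,60,60),(85,255,255)),'blue':((110,120,60),(125,255,255)),'yellow':((22,150,90),(32,255,255)),'white':((0,0,150),(180,60,255))}
TS={'green':((208,181),(422,270)),'blue':((198,223),(447,241)),'yellow':((250,192),(376,250)),'white':((241,233),(402,222))}
for k in TS:
    cs=[]
    for d,(u,v) in zip((t,s),TS[k]):
        h=hsv(d);r=h[v,u].astype(int)
        m=cv2.inRange(h,*[np.array(x) for x in B[k]])
        l=cv2.connectedComponents(m)[1]; m=(l==l[v,u])if l[v,u] else None
        if m is None: print(k,"hsv",r);break
        q=cv2.minAreaRect(np.argwhere(m)[:,::-1].astype(np.float32)); hh=cv2.convexHull(np.argwhere(m)[:,::-1].astype(np.int32))
        M=cv2.moments(hh);cs.append((M['m10']/M['m00'],M['m01']/M['m00']))
        P=(Pt if d is t else Ps)[m]; print("   ",k,m.sum(),"depth ctr",np.nanmedian(P,0).round(4),q[1],q[2])
    else:
        X,g=tri(ray(t,cs[0]),ray(s,cs[1])); print(k,"tile tri",X.round(4),"gap %.4f"%g,"plane",plane(t,cs[0],.011).round(4),plane(s,cs[1],.011).round(4))
E
```

```text
table z 0.0003427018873977117 0.00037369243305063193
green [ 0.6132 -0.2063] yaw 48.5 W [0.0519 0.0538 0.0535] zt 0.0631 zs 0.0648 tri [ 0.6119 -0.2043  0.0624] gap 0.0035 171
blue [ 0.5685 -0.3225] yaw 29.500000000000004 W [0.0518 0.0524 0.054 ] zt 0.0629 zs 0.0647 tri [ 0.5673 -0.3209  0.0626] gap 0.0030 182
yellow [ 0.4367 -0.0904] yaw 45.0 W [0.0511 0.0515 0.0516] zt 0.0644 zs 0.0647 tri [ 0.4353 -0.0885  0.0621] gap 0.0041 142
white [ 0.4598 -0.2209] yaw 16.0 W [0.0518 0.053  0.0532] zt 0.0630 zs 0.0646 tri [ 0.4587 -0.2192  0.0619] gap 0.0043 171
raw [ 0.5854 -0.08  ] yaw 13.5 W [0.0529 0.0518 0.0525] zt 0.0638 zs 0.0650 tri [ 0.5845 -0.0782  0.0624] gap 0.0049 156
round [ 0.4628 -0.3314] yaw 44.0 W [0.0569 0.0578 0.0567] zt 0.0631 zs 0.0643 tri [ 0.4622 -0.3295  0.0628] gap 0.0045 188
red1 [ 0.6951 -0.2763] yaw 45.5 W [0.0506 0.0543 0.0558] zt 0.0632 zs 0.0646 tri [ 0.6942 -0.2754  0.0618] gap 0.0038 185
red2 [ 0.5834 -0.4127] yaw 30.5 W [0.0528 0.0553 0.0547] zt 0.0627 zs 0.0645 tri [ 0.5831 -0.4111  0.0626] gap 0.0043 211
    green 1151 depth ctr [0.6055 0.2199 0.0111] (34.1
[... 494 characters left out ...]
0.0101] gap 0.0047 plane [0.5045 0.2415 0.011 ] [0.5037 0.2462 0.011 ]
    yellow 1246 depth ctr [0.5833 0.1187 0.0112] (35.4842643737793, 35.25264358520508) 13.392496109008789
    yellow 1190 depth ctr [0.5822 0.123  0.0112] (46.51021194458008, 30.410520553588867) 26.56505012512207
yellow tile tri [0.5828 0.1211 0.0107] gap 0.0047 plane [0.5836 0.1189 0.011 ] [0.582  0.1233 0.011 ]
    white 1278 depth ctr [0.4826 0.1414 0.0113] (35.410194396972656, 36.38034439086914) 14.03624439239502
    white 1004 depth ctr [0.4814 0.1449 0.0112] (45.694644927978516, 26.917821884155273) 23.198589324951172
white tile tri [0.4824 0.1433 0.0111] gap 0.0040 plane [0.4831 0.1415 0.011 ] [0.4813 0.1451 0.011 ]
```

Request:
send_rows --xyz '[[0.019,-0.031,-0.003],[0.0195,-0.032,-0.003],[0.0195,-0.032,-0.003],[0.0195,-0.032,-0.003],[0.0195,-0.032,-0.003],[0.0195,-0.032,-0.003],[0.0195,-0.032,-0.003],[0.0195,-0.032,-0.003],[0.0195,-0.032,-0.003],[0.0195,-0.032,-0.003],[0.0195,-0.032,-0.003],[0.0195,-0.032,-0.003]]' --delta_rot '[[0,0,-2.2],[0,0,-2.2],[0,0,-2.2],[0,0,-2.2],[0,0,-2.2],[0,0,-2.2],[0,0,-2.2],[0,0,-2.2],[0,0,-2.2],[0,0,-2.2],[0,0,-2.2],[0,0,-2.2]]' --gripper 0.085 --force 35

```text
clock: 1.3
position: [0.3821, 0.1711, 0.1951]
ee_rot: [-0.0, 0.354, 0.935, 0.0]
contact_force: [0.5, 0.6, 0.1]
width: 0.0848
gripper_force: 0.0
```

Request:
send_rows --xyz '[[0.0195,-0.032,-0.003],[0.0195,-0.032,-0.003],[0.0195,-0.032,-0.003],[0.0195,-0.032,-0.003],[0.0195,-0.032,-0.003],[0.0195,-0.032,-0.003],[0.0195,-0.032,-0.003],[0.0195,-0.032,-0.003],[0.0195,-0.032,-0.003],[0.019,-0.031,-0.003],[0.016,-0.026,-0.001],[0.0,0.0,0.0]]' --delta_rot '[[0,0,0],[0,0,0],[0,0,0],[0,0,0],[0,0,0],[0,0,0],[0,0,0],[0,0,0],[0,0,0],[0,0,0],[0,0,0],[0,0,0]]'

```text
clock: 2.5
position: [0.5941, -0.1762, 0.1631]
ee_rot: [0.001, 0.354, 0.935, -0.001]
contact_force: [-0.7, 0.2, 0.5]
width: 0.0852
gripper_force: 0.0
```

Request:
send_rows --xyz '[[0.009,-0.014,0],[0.009,-0.014,0],[0,0,-0.02],[0,0,-0.02],[0,0,-0.02],[0,0,-0.02],[0,0,0]]' --delta_rot '[[0,0,0],[0,0,0],[0,0,0],[0,0,0],[0,0,0],[0,0,0],[0,0,0]]'

```text
clock: 3.2
position: [0.6081, -0.1991, 0.0814]
ee_rot: [-0.003, 0.353, 0.936, 0.0]
contact_force: [-1.3, -0.4, 0.6]
width: 0.0851
gripper_force: 0.0
```

Run:
```python
from rig import readout, viewer
import cv2
a=viewer.get_image("scene")["color"][130:270,160:360,::-1];b=viewer.get_image("top")["color"][130:270,300:500,::-1]
cv2.imwrite("pics/c1.png",cv2.resize(cv2.hconcat([a,b]),(800,280),interpolation=cv2.INTER_CUBIC))
s=readout.get_state();print(s["position"])
```

```text
[ 0.61030222 -0.20014661  0.08447594]
```

View pics/c1.png

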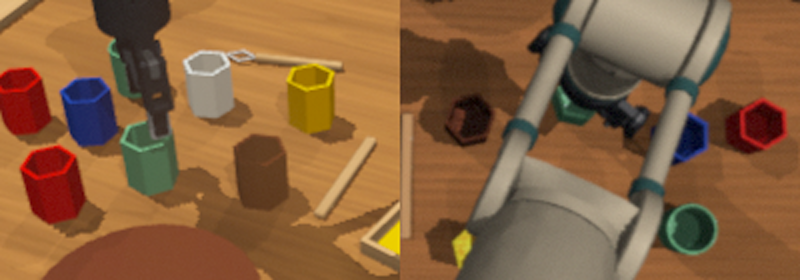

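The crop shows the open fingers straddling the green cup's rim, with the near finger just outside it at crop (160,130). I'm going down on it.

Request:
send_rows --xyz '[[0.001,-0.003,0],[0,0,-0.015],[0,0,-0.015],[0,0,-0.015],[0,0,-0.01],[0,0,-0.006],[0,0,0],[0,0,0]]' --delta_rot '[[0,0,0],[0,0,0],[0,0,0],[0,0,0],[0,0,0],[0,0,0],[0,0,0],[0,0,0]]'

```text
clock: 4.1
position: [0.6118, -0.2037, 0.024]
ee_rot: [0.001, 0.353, 0.936, -0.0]
contact_force: [-0.4, 0.4, 0.6]
width: 0.085
gripper_force: 0.0
```

Request:
send_rows --xyz '[[0,0,0],[0,0,0],[0,0,0],[0,0,0],[0,0,0],[0,0,0],[0,0,0],[0,0,0]]' --delta_rot '[[0,0,0],[0,0,0],[0,0,0],[0,0,0],[0,0,0],[0,0,0],[0,0,0],[0,0,0]]' --gripper 0.045 --force 35

```text
clock: 4.9
position: [0.6117, -0.2037, 0.0241]
ee_rot: [0.001, 0.353, 0.936, -0.0]
contact_force: [-0.9, 0.3, 4.9]
width: 0.0516
gripper_force: 37.3
```

Request:
send_rows --xyz '[[0,0,0.01],[0,0,0.02],[0,0,0.025],[0,0,0.025],[0,0,0.02],[0,0.02,0],[0,0.03,0],[0,0.035,0],[0,0.035,0],[0,0.035,0],[0,0.035,0],[0,0.035,0]]' --delta_rot '[[0,0,0],[0,0,0],[0,0,0],[0,0,0],[0,0,0],[0,0,0],[0,0,0],[0,0,0],[0,0,0],[0,0,0],[0,0,0],[0,0,0]]'

```text
clock: 6.1
position: [0.6095, 0.0244, 0.1219]
ee_rot: [-0.002, 0.353, 0.936, 0.0]
contact_force: [-0.6, -0.1, -0.7]
width: 0.0516
gripper_force: 36.8
```

Request:
send_rows --xyz '[[-0.001,0.035,0],[-0.001,0.035,0],[-0.001,0.035,0],[-0.001,0.03,0],[-0.001,0.02,0],[-0.001,0.011,0],[-0.001,0,0],[0,0,0],[0,0,0]]' --delta_rot '[[0,0,0],[0,0,0],[0,0,0],[0,0,0],[0,0,0],[0,0,0],[0,0,0],[0,0,0],[0,0,0]]'

```text
clock: 7.0
position: [0.6041, 0.1865, 0.1231]
ee_rot: [-0.0, 0.353, 0.935, -0.0]
contact_force: [0.1, -0.2, -0.7]
width: 0.0513
gripper_force: 36.9
```

Run:
```python
from rig import readout, viewer
import cv2
a=viewer.get_image("scene")["color"][100:300,310:510,::-1];b=viewer.get_image("top")["color"][110:310,130:330,::-1]
cv2.imwrite("pics/c2.png",cv2.resize(cv2.hconcat([a,b]),(800,400),interpolation=cv2.INTER_CUBIC))
s=readout.get_state();print(s["position"],s["width"],s["contact_force"])
```

```text
[0.60439486 0.18645729 0.12331702] 0.051703288694445806 [-0.34415235 -0.88184665 -1.25499735]
```

View pics/c2.png

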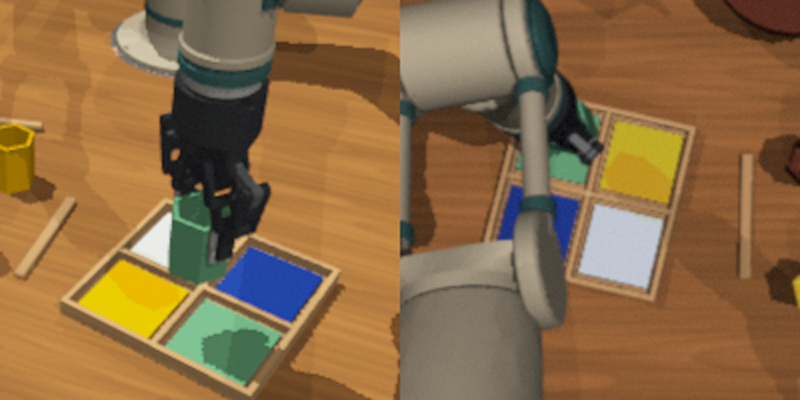

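The crop shows the green cup upright between the fingers, about 36 mm short of the green tile in y.

Request:
send_rows --xyz '[[0,0.012,0],[0,0.015,0],[0,0.009,0],[0,0,-0.02],[0,0,-0.025],[0,0,-0.02],[0,0,-0.012],[0,0,-0.006],[0,0,0],[0,0,0]]' --delta_rot '[[0,0,0],[0,0,0],[0,0,0],[0,0,0],[0,0,0],[0,0,0],[0,0,0],[0,0,0],[0,0,0],[0,0,0]]'

```text
clock: 8.1
position: [0.605, 0.224, 0.0412]
ee_rot: [0.001, 0.353, 0.936, 0.001]
contact_force: [0.4, 0.6, -1.7]
width: 0.0517
gripper_force: 36.9
```

Run:
```python
from rig import readout, viewer
import cv2
a=viewer.get_image("scene")["color"][170:310,330:490,::-1]
cv2.imwrite("pics/c3.png",cv2.resize(a,(640,560),interpolation=cv2.INTER_CUBIC))
s=readout.get_state();print(s["position"],s["width"],s["contact_force"])
```

```text
[0.60515499 0.22393266 0.04140703] 0.0516709718402104 [ 0.06374261  0.2701514  -0.28224389]
```

View pics/c3.png

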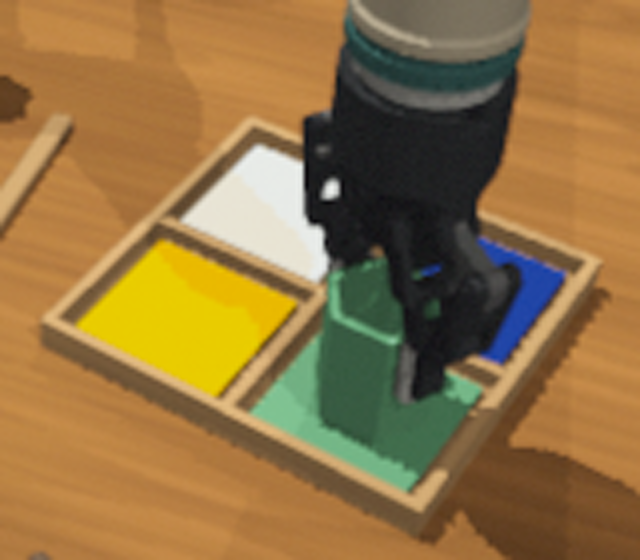

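The crop shows the green cup hovering about 6 mm over the green tile, clear of the dividers and near the tile's middle.

Request:
send_rows --xyz '[[-0.001,-0.0015,-0.002],[0,0,-0.002],[0,0,-0.001],[0,0,-0.0005],[0,0,0],[0,0,0]]' --delta_rot '[[0,0,0],[0,0,0],[0,0,0],[0,0,0],[0,0,0],[0,0,0]]'

```text
clock: 8.75
position: [0.6032, 0.222, 0.0351]
ee_rot: [0.0, 0.353, 0.936, -0.0]
contact_force: [0.3, 0.0, 0.9]
width: 0.0518
gripper_force: 37.0
```

Request:
send_rows --xyz '[[0,0,-0.0005],[0,0,0],[0,0,0]]' --delta_rot '[[0,0,0],[0,0,0],[0,0,0]]'

```text
clock: 9.05
position: [0.6033, 0.222, 0.0351]
ee_rot: [0.0, 0.353, 0.936, 0.0]
contact_force: [-2.4, -0.6, 5.0]
width: 0.052
gripper_force: 37.5
```

Request:
send_rows --xyz '[[0,0,0],[0,0,0],[0,0,0],[0,0,0],[0,0,0]]' --delta_rot '[[0,0,0],[0,0,0],[0,0,0],[0,0,0],[0,0,0]]' --gripper 0.08

```text
clock: 9.55
position: [0.6033, 0.2221, 0.0341]
ee_rot: [-0.0, 0.353, 0.936, 0.0]
contact_force: [-0.3, 0.1, 1.5]
width: 0.0801
gripper_force: 0.0
```

Request:
send_rows --xyz '[[0,0,0.01],[0,0,0.02],[0,0,0.03],[0,0,0.03],[0,-0.02,0.03],[-0.001,-0.033,0],[-0.003,-0.036,0],[-0.003,-0.036,0],[-0.003,-0.036,0],[-0.003,-0.036,0],[-0.003,-0.036,0],[-0.003,-0.036,0]]' --delta_rot '[[0,0,0],[0,0,0],[0,0,0],[0,0,0],[0,0,0],[0,0,-3],[0,0,-3],[0,0,-3],[0,0,-3],[0,0,-3],[0,0,-3],[0,0,-1]]'

```text
clock: 10.75
position: [0.5842, -0.0483, 0.1553]
ee_rot: [0.001, 0.503, 0.864, 0.0]
contact_force: [0.4, -0.2, -0.7]
width: 0.0801
gripper_force: 0.0
```

Request:
send_rows --xyz '[[-0.003,-0.036,0],[-0.003,-0.036,0],[-0.003,-0.036,0],[-0.003,-0.036,0],[-0.003,-0.036,0],[-0.002,-0.036,0],[0,-0.03,0],[0,-0.025,0],[0,0,0],[0,0,0]]' --delta_rot '[[0,0,0],[0,0,0],[0,0,0],[0,0,0],[0,0,0],[0,0,0],[0,0,0],[0,0,0],[0,0,0],[0,0,0]]'

```text
clock: 11.75
position: [0.5671, -0.318, 0.1547]
ee_rot: [-0.0, 0.503, 0.864, 0.0]
contact_force: [0.2, 1.0, -0.1]
width: 0.0798
gripper_force: 0.0
```

```bash
cat > look.py <<'E'
# measures rim centres/yaw in the top view near a world xy, plus a scene-view check
from h import *
from rig import readout, viewer
import sys
def rims(pts,z0):
    for nm in("top","scene"):
        d=viewer.get_image(nm);P=cloud(d)
        for k,(x,y) in pts.items():
            near=(np.hypot(P[...,0]-x,P[...,1]-y)<.045)&(abs(P[...,2]-z0)<.008)
            if near.sum()<40: print(nm,k,"hidden");continue
            q=P[near];c,yaw,W=hexfit(q[:,:2]);print(nm,k,c.round(4),yaw,W.round(4),"z %.4f"%np.median(q[:,2]),len(q))
E
python3 - <<'E'
from look import *
rims({'green':(.604,.221)},.075); 
s=readout.get_state();print(s["position"],s["qpos"].round(2))
E
```

```text
top green [0.6069 0.2205] 49.0 [0.0539 0.0529 0.0523] z 0.0746 174
scene green [0.6044 0.2236] 48.5 [0.0551 0.0523 0.0549] z 0.0736 322
[ 0.56720646 -0.3167954   0.15461506] [-0.62  0.43  1.45  0.    1.25 -1.14]
```

Green stands centred to about 1–2 mm, with its rim at 75 mm. Next is blue.

Request:
send_rows --xyz '[[0,-0.004,-0.01],[0,0,-0.02],[0,0,-0.02],[0,0,-0.02],[0,0,-0.02],[0,0,-0.015],[0,0,-0.012],[0,0,-0.008],[0,0,-0.005],[0,0,0],[0,0,0]]' --delta_rot '[[0,0,0],[0,0,0],[0,0,0],[0,0,0],[0,0,0],[0,0,0],[0,0,0],[0,0,0],[0,0,0],[0,0,0],[0,0,0]]'

```text
clock: 12.95
position: [0.5677, -0.3222, 0.0249]
ee_rot: [0.001, 0.503, 0.865, -0.0]
contact_force: [0.5, 0.7, 0.1]
width: 0.0799
gripper_force: 0.0
```

Request:
send_rows --xyz '[[0,0,0],[0,0,0],[0,0,0],[0,0,0],[0,0,0],[0,0,0],[0,0,0]]' --delta_rot '[[0,0,0],[0,0,0],[0,0,0],[0,0,0],[0,0,0],[0,0,0],[0,0,0]]' --gripper 0.045

```text
clock: 13.65
position: [0.5677, -0.3224, 0.0251]
ee_rot: [0.001, 0.503, 0.865, -0.0]
contact_force: [-0.9, -1.1, 5.3]
width: 0.0518
gripper_force: 37.5
```

Request:
send_rows --xyz '[[0,0,0.01],[0,0,0.02],[0,0,0.025],[0,0,0.025],[0,0,0.02],[-0.004,0.02,0],[-0.004,0.03,0],[-0.004,0.036,0],[-0.004,0.036,0],[-0.004,0.036,0],[-0.004,0.036,0],[-0.004,0.036,0]]' --delta_rot '[[0,0,0],[0,0,0],[0,0,0],[0,0,0],[0,0,0],[0,0,0],[0,0,0],[0,0,0],[0,0,0],[0,0,0],[0,0,0],[0,0,0]]'

```text
clock: 14.85
position: [0.5385, -0.0902, 0.1242]
ee_rot: [-0.001, 0.503, 0.864, 0.0]
contact_force: [0.6, 0.6, -1.9]
width: 0.0518
gripper_force: 36.9
```

Request:
send_rows --xyz '[[-0.004,0.036,0],[-0.004,0.036,0],[-0.004,0.036,0],[-0.004,0.036,0],[-0.004,0.036,0],[-0.004,0.036,0],[-0.004,0.036,0],[-0.004,0.033,0],[-0.004,0.028,0],[0,0.017,0],[0,0,0],[0,0,0]]' --delta_rot '[[0,0,0],[0,0,0],[0,0,0],[0,0,0],[0,0,0],[0,0,0],[0,0,0],[0,0,0],[0,0,0],[0,0,0],[0,0,0],[0,0,0]]'

```text
clock: 16.05
position: [0.5032, 0.2375, 0.1241]
ee_rot: [0.0, 0.502, 0.865, -0.001]
contact_force: [0.4, -1.0, -2.3]
width: 0.0516
gripper_force: 37.0
```

Request:
send_rows --xyz '[[0.0005,0.0055,-0.01],[0,0,-0.02],[0,0,-0.02],[0,0,-0.015],[0,0,-0.012],[0,0,-0.006],[0,0,0],[0,0,0]]' --delta_rot '[[0,0,0],[0,0,0],[0,0,0],[0,0,0],[0,0,0],[0,0,0],[0,0,0],[0,0,0]]'

```text
clock: 16.85
position: [0.5043, 0.2435, 0.0417]
ee_rot: [0.0, 0.503, 0.864, 0.0]
contact_force: [0.7, 0.1, -2.4]
width: 0.051
gripper_force: 37.0
```

Run:
```python
from rig import readout, viewer
import cv2
a=viewer.get_image("scene")["color"][150:310,330:490,::-1]
cv2.imwrite("pics/c4.png",cv2.resize(a,(560,560),interpolation=cv2.INTER_CUBIC))
s=readout.get_state();print(s["position"],s["width"],s["contact_force"])
```

```text
[0.50445359 0.24367021 0.04193976] 0.05146825970888557 [-0.00354917 -0.54666981 -2.05166484]
```

View pics/c4.png

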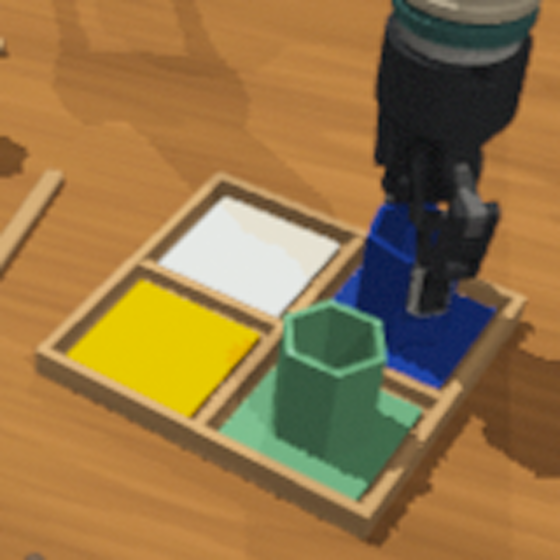

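The crop shows green upright in the middle of its tile (330,420) and blue held upright over the blue tile. I'm lowering blue the last 6 mm.

Request:
send_rows --xyz '[[0,0,-0.002],[0,0,-0.002],[0,0,-0.001],[0,0,-0.0005],[0,0,-0.0005],[0,0,0],[0,0,0]]' --delta_rot '[[0,0,0],[0,0,0],[0,0,0],[0,0,0],[0,0,0],[0,0,0],[0,0,0]]'

```text
clock: 17.6
position: [0.5037, 0.2437, 0.0361]
ee_rot: [0.0, 0.503, 0.865, 0.0]
contact_force: [-2.8, -0.6, 4.9]
width: 0.0517
gripper_force: 37.7
```

Request:
send_rows --xyz '[[0,0,0],[0,0,0],[0,0,0],[0,0,0],[0,0,0]]' --delta_rot '[[0,0,0],[0,0,0],[0,0,0],[0,0,0],[0,0,0]]' --gripper 0.08

```text
clock: 18.1
position: [0.5038, 0.2436, 0.0352]
ee_rot: [0.0, 0.503, 0.865, -0.0]
contact_force: [0.4, 0.2, -0.3]
width: 0.08
gripper_force: 0.0
```

Request:
send_rows --xyz '[[0,0,0.01],[0,0,0.02],[0,0,0.03],[0,0,0.03],[-0.005,-0.02,0.03],[-0.007,-0.03,0],[-0.007,-0.036,0],[-0.007,-0.036,0],[-0.007,-0.036,0],[-0.007,-0.036,0],[-0.007,-0.036,0],[-0.007,-0.036,0]]' --delta_rot '[[0,0,0],[0,0,0],[0,0,0],[0,0,0],[0,0,0],[0,0,3],[0,0,3],[0,0,3],[0,0,3],[0,0,3.5],[0,0,0],[0,0,0]]'

```text
clock: 19.3
position: [0.4495, -0.0238, 0.1562]
ee_rot: [0.001, 0.381, 0.924, 0.0]
contact_force: [0.5, -0.2, -0.0]
width: 0.0803
gripper_force: 0.0
```

Request:
send_rows --xyz '[[-0.007,-0.03,0],[-0.005,-0.025,0],[-0.002,-0.011,0],[0,0,0],[0,0,0]]' --delta_rot '[[0,0,0],[0,0,0],[0,0,0],[0,0,0],[0,0,0]]'

```text
clock: 19.8
position: [0.4359, -0.0877, 0.1556]
ee_rot: [0.0, 0.382, 0.924, 0.0]
contact_force: [0.0, -0.3, 0.9]
width: 0.0804
gripper_force: 0.0
```

Run:
```python
from look import *
rims({'green':(.604,.221),'blue':(.504,.243)},.075); rims({'white':(.4595,-.2195),'yellow':(.436,-.089)},.064)
s=readout.get_state();print(s["position"])
```

```text
top green [0.6068 0.2204] 48.00000000000001 [0.0524 0.0527 0.0523] z 0.0747 175
top blue [0.5069 0.2427] 29.500000000000004 [0.0524 0.0537 0.0518] z 0.0751 167
scene green [0.6044 0.2239] 48.5 [0.0541 0.0521 0.0556] z 0.0739 321
scene blue [0.5045 0.2462] 29.999999999999996 [0.0558 0.0519 0.0548] z 0.0735 272
top white [ 0.4626 -0.2245] 14.999999999999998 [0.0513 0.0526 0.0408] z 0.0643 95
top yellow hidden
scene white [ 0.4572 -0.2176] 17.0 [0.0565 0.0572 0.0521] z 0.0619 180
scene yellow [ 0.4336 -0.0874] 45.5 [0.0564 0.053  0.0551] z 0.0621 192
[ 0.43592195 -0.08740168  0.15530593]
```

Request:
send_rows --xyz '[[0,-0.001,-0.01],[0,0,-0.02],[0,0,-0.02],[0,0,-0.02],[0,0,-0.02],[0,0,-0.015],[0,0,-0.012],[0,0,-0.008],[0,0,-0.006],[0,0,0],[0,0,0]]' --delta_rot '[[0,0,0],[0,0,0],[0,0,0],[0,0,0],[0,0,0],[0,0,0],[0,0,0],[0,0,0],[0,0,0],[0,0,0],[0,0,0]]'

```text
clock: 21.1
position: [0.436, -0.0894, 0.0245]
ee_rot: [0.0, 0.381, 0.924, 0.0]
contact_force: [0.8, -0.8, 0.7]
width: 0.0799
gripper_force: 0.0
```

Request:
send_rows --xyz '[[0,0,0],[0,0,0],[0,0,0],[0,0,0],[0,0,0],[0,0,0],[0,0,0]]' --delta_rot '[[0,0,0],[0,0,0],[0,0,0],[0,0,0],[0,0,0],[0,0,0],[0,0,0]]' --gripper 0.045

```text
clock: 21.8
position: [0.4362, -0.0897, 0.0249]
ee_rot: [0.001, 0.381, 0.924, -0.0]
contact_force: [-0.8, -0.5, 4.9]
width: 0.0516
gripper_force: 37.5
```

Request:
send_rows --xyz '[[0,0,0.01],[0,0,0.02],[0,0,0.025],[0,0,0.025],[0,0,0.02],[0.012,0.017,0],[0.014,0.02,0],[0.014,0.02,0],[0.014,0.02,0],[0.014,0.02,0],[0.014,0.02,0],[0.014,0.02,0]]' --delta_rot '[[0,0,0],[0,0,0],[0,0,0],[0,0,0],[0,0,0],[0,0,0],[0,0,0],[0,0,0],[0,0,0],[0,0,0],[0,0,0],[0,0,0]]'

```text
clock: 23.0
position: [0.5317, 0.0486, 0.1244]
ee_rot: [-0.0, 0.381, 0.924, -0.0]
contact_force: [-0.1, -0.3, -1.9]
width: 0.0515
gripper_force: 37.3
```

Request:
send_rows --xyz '[[0.014,0.02,0],[0.014,0.02,0],[0.014,0.02,0],[0.009,0.013,0],[0,0,0],[0,0,0],[0,0,0]]' --delta_rot '[[0,0,0],[0,0,0],[0,0,0],[0,0,0],[0,0,0],[0,0,0],[0,0,0]]'

```text
clock: 23.7
position: [0.5818, 0.1197, 0.1242]
ee_rot: [-0.0, 0.382, 0.924, -0.001]
contact_force: [-0.7, -0.4, -2.0]
width: 0.0514
gripper_force: 37.4
```

Request:
send_rows --xyz '[[0.001,0.001,-0.01],[0,0,-0.02],[0,0,-0.02],[0,0,-0.015],[0,0,-0.012],[0,0,-0.006],[0,0,0],[0,0,0]]' --delta_rot '[[0,0,0],[0,0,0],[0,0,0],[0,0,0],[0,0,0],[0,0,0],[0,0,0],[0,0,0]]'

```text
clock: 24.5
position: [0.5843, 0.1215, 0.0417]
ee_rot: [0.0, 0.381, 0.924, 0.0]
contact_force: [-0.4, -0.2, -3.0]
width: 0.0516
gripper_force: 37.3
```

Run:
```python
from rig import readout, viewer
import cv2
a=viewer.get_image("scene")["color"][150:310,330:490,::-1]
cv2.imwrite("pics/c5.png",cv2.resize(a,(560,560),interpolation=cv2.INTER_CUBIC))
s=readout.get_state();print(s["position"],s["width"],s["contact_force"])
```

```text
[0.58445274 0.12158677 0.04203471] 0.051584088844740916 [-0.63692106  0.29884901 -2.23150287]
```

View pics/c5.png

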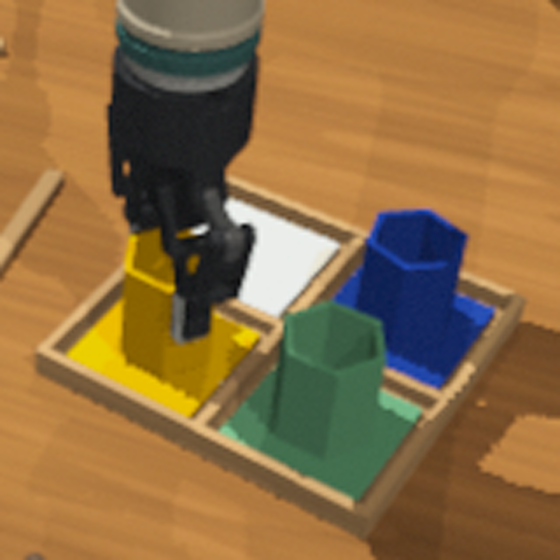

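The crop shows yellow over the middle of its tile (165,350), with blue and green standing upright on theirs. I'm lowering yellow.

Request:
send_rows --xyz '[[-0.0005,-0.001,-0.002],[0,0,-0.002],[0,0,-0.001],[0,0,-0.0005],[0,0,-0.0005],[0,0,0],[0,0,0]]' --delta_rot '[[0,0,0],[0,0,0],[0,0,0],[0,0,0],[0,0,0],[0,0,0],[0,0,0]]'

```text
clock: 25.25
position: [0.5832, 0.1206, 0.036]
ee_rot: [0.0, 0.381, 0.924, 0.0]
contact_force: [-3.1, -0.4, 5.8]
width: 0.0515
gripper_force: 37.9
```

Request:
send_rows --xyz '[[0,0,0],[0,0,0],[0,0,0],[0,0,0],[0,0,0]]' --delta_rot '[[0,0,0],[0,0,0],[0,0,0],[0,0,0],[0,0,0]]' --gripper 0.08

```text
clock: 25.75
position: [0.5833, 0.1206, 0.0352]
ee_rot: [-0.0, 0.381, 0.924, 0.0]
contact_force: [-0.1, -0.4, 0.4]
width: 0.0803
gripper_force: 0.0
```

Request:
send_rows --xyz '[[0,0,0.01],[0,0,0.02],[0,0,0.03],[0,0,0.03],[-0.007,-0.02,0.03],[-0.0125,-0.034,0],[-0.0125,-0.034,0],[-0.0125,-0.034,0],[-0.0125,-0.034,0],[-0.0125,-0.034,0],[-0.0125,-0.034,0],[-0.0125,-0.034,0]]' --delta_rot '[[0,0,0],[0,0,0],[0,0,0],[0,0,0],[0,0,0],[0,0,-5],[0,0,-5],[0,0,-5],[0,0,-5],[0,0,-5],[0,0,-4],[0,0,0]]'

```text
clock: 26.95
position: [0.4883, -0.1387, 0.1563]
ee_rot: [0.001, 0.601, 0.799, 0.0]
contact_force: [1.0, -0.5, -0.1]
width: 0.0804
gripper_force: 0.0
```

Request:
send_rows --xyz '[[-0.0125,-0.034,0],[-0.0125,-0.034,0],[-0.005,-0.014,0],[0,0,0],[0,0,0]]' --delta_rot '[[0,0,0],[0,0,0],[0,0,0],[0,0,0],[0,0,0]]'

```text
clock: 27.45
position: [0.459, -0.2186, 0.1556]
ee_rot: [-0.0, 0.601, 0.799, 0.001]
contact_force: [-0.1, 0.6, 0.5]
width: 0.0799
gripper_force: 0.0
```

Run:
```python
from look import *
rims({'yellow':(.583,.121)},.075); rims({'white':(.4595,-.2195)},.064)
s=readout.get_state();print(s["position"])
```

```text
top yellow [0.585  0.1212] 45.0 [0.0528 0.0526 0.0523] z 0.0746 162
scene yellow [0.5834 0.1247] 43.0 [0.0547 0.0519 0.0547] z 0.0739 269
top white [ 0.4659 -0.2025] 12.000000000000002 [0.0331 0.0108 0.0349] z 0.0648 41
scene white [ 0.4565 -0.2182] 16.0 [0.0578 0.0559 0.0523] z 0.0623 176
[ 0.4591915  -0.21807029  0.15536556]
```

Request:
send_rows --xyz '[[0,-0.0005,-0.01],[0,0,-0.02],[0,0,-0.02],[0,0,-0.02],[0,0,-0.02],[0,0,-0.015],[0,0,-0.012],[0,0,-0.008],[0,0,-0.006],[0,0,0],[0,0,0]]' --delta_rot '[[0,0,0],[0,0,0],[0,0,0],[0,0,0],[0,0,0],[0,0,0],[0,0,0],[0,0,0],[0,0,0],[0,0,0],[0,0,0]]'

```text
clock: 28.75
position: [0.4591, -0.2201, 0.0246]
ee_rot: [0.0, 0.601, 0.799, 0.0]
contact_force: [0.6, 0.4, 1.1]
width: 0.0801
gripper_force: 0.0
```

Request:
send_rows --xyz '[[0,0,0],[0,0,0],[0,0,0],[0,0,0],[0,0,0],[0,0,0],[0,0,0]]' --delta_rot '[[0,0,0],[0,0,0],[0,0,0],[0,0,0],[0,0,0],[0,0,0],[0,0,0]]' --gripper 0.045

```text
clock: 29.45
position: [0.4591, -0.2203, 0.025]
ee_rot: [0.001, 0.601, 0.799, -0.0]
contact_force: [-1.1, -0.6, 6.3]
width: 0.0517
gripper_force: 37.5
```

Request:
send_rows --xyz '[[0,0,0.01],[0,0,0.02],[0,0,0.025],[0,0,0.025],[0,0,0.02],[0.002,0.02,0],[0.002,0.03,0],[0.002,0.036,0],[0.002,0.036,0],[0.002,0.036,0],[0.002,0.036,0],[0.002,0.036,0]]' --delta_rot '[[0,0,0],[0,0,0],[0,0,0],[0,0,0],[0,0,0],[0,0,0],[0,0,0],[0,0,0],[0,0,0],[0,0,0],[0,0,0],[0,0,0]]'

```text
clock: 30.65
position: [0.4723, 0.0117, 0.1245]
ee_rot: [-0.0, 0.601, 0.799, 0.0]
contact_force: [0.1, -0.7, -2.0]
width: 0.0513
gripper_force: 37.2
```

Request:
send_rows --xyz '[[0.002,0.036,0],[0.002,0.036,0],[0.002,0.03,0],[0.002,0.02,0],[0.001,0.011,0],[0,0,0],[0,0,0],[0,0,0]]' --delta_rot '[[0,0,0],[0,0,0],[0,0,0],[0,0,0],[0,0,0],[0,0,0],[0,0,0],[0,0,0]]'

```text
clock: 31.45
position: [0.4816, 0.142, 0.1243]
ee_rot: [0.0, 0.601, 0.799, -0.0]
contact_force: [0.5, 0.3, -1.7]
width: 0.0517
gripper_force: 37.2
```

Request:
send_rows --xyz '[[0.0003,0.0003,-0.01],[0,0,-0.02],[0,0,-0.02],[0,0,-0.015],[0,0,-0.012],[0,0,-0.006],[0,0,0],[0,0,0]]' --delta_rot '[[0,0,0],[0,0,0],[0,0,0],[0,0,0],[0,0,0],[0,0,0],[0,0,0],[0,0,0]]'

```text
clock: 32.25
position: [0.4824, 0.1431, 0.0414]
ee_rot: [0.0, 0.601, 0.799, 0.0]
contact_force: [-0.9, -0.3, -1.9]
width: 0.0518
gripper_force: 37.1
```

Run:
```python
from rig import readout, viewer
import cv2
a=viewer.get_image("scene")["color"][150:310,330:490,::-1]
cv2.imwrite("pics/c6.png",cv2.resize(a,(560,560),interpolation=cv2.INTER_CUBIC))
s=readout.get_state();print(s["position"],s["width"],s["contact_force"])
```

```text
[0.48264318 0.14324856 0.04176489] 0.05156933516305902 [-0.15106143 -0.22550169 -1.86163934]
```

View pics/c6.png

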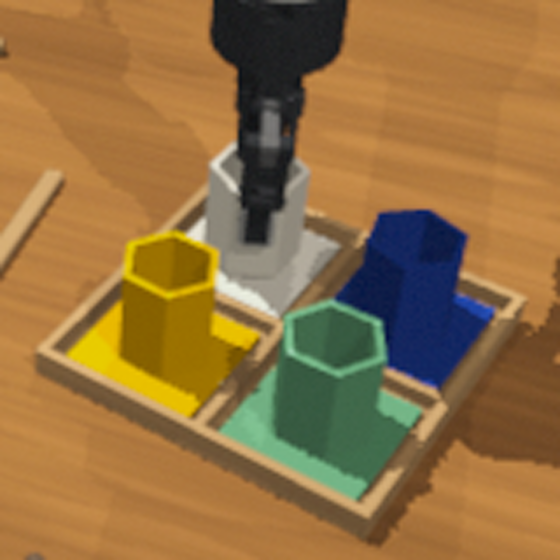

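The crop shows white held over the middle of its tile (255,255), with the other three standing upright.

Request:
send_rows --xyz '[[0,0,-0.002],[0,0,-0.002],[0,0,-0.001],[0,0,-0.0005],[0,0,-0.0005],[0,0,0],[0,0,0]]' --delta_rot '[[0,0,0],[0,0,0],[0,0,0],[0,0,0],[0,0,0],[0,0,0],[0,0,0]]'

```text
clock: 33.0
position: [0.482, 0.1434, 0.036]
ee_rot: [0.0, 0.601, 0.799, 0.0]
contact_force: [-2.9, 0.4, 4.8]
width: 0.0519
gripper_force: 37.8
```

Request:
send_rows --xyz '[[0,0,0],[0,0,0],[0,0,0],[0,0,0],[0,0,0]]' --delta_rot '[[0,0,0],[0,0,0],[0,0,0],[0,0,0],[0,0,0]]' --gripper 0.08

```text
clock: 33.5
position: [0.4821, 0.1434, 0.0352]
ee_rot: [0.0, 0.601, 0.799, 0.0]
contact_force: [1.0, -0.7, 0.4]
width: 0.0801
gripper_force: 0.0
```

Request:
send_rows --xyz '[[0,0,0.01],[0,0,0.02],[0,0,0.03],[0,0,0.03],[0,0,0.03],[-0.02,0.01,0.02],[-0.03,0.015,0.01],[-0.03,0.015,0],[-0.03,0.015,0],[-0.03,0.015,0],[-0.02,0.01,0],[0,0,0]]' --delta_rot '[[0,0,0],[0,0,0],[0,0,0],[0,0,0],[0,0,0],[0,0,0],[0,0,0],[0,0,0],[0,0,0],[0,0,0],[0,0,0],[0,0,0]]'

```text
clock: 34.7
position: [0.3192, 0.2239, 0.1859]
ee_rot: [-0.0, 0.6, 0.8, 0.0]
contact_force: [1.3, 0.4, 0.1]
width: 0.0796
gripper_force: 0.0
```

Run:
```python
from look import *
rims({'green':(.606,.222),'blue':(.505,.243),'yellow':(.583,.121),'white':(.482,.1434)},.075); rims({'raw':(.5854,-.08),'round':(.463,-.33)},.064)
a=viewer.get_image("top")["color"][...,::-1];cv2.imwrite("pics/end.png",a)
```

```text
top green [0.607  0.2206] 49.5 [0.0528 0.0524 0.0525] z 0.0746 176
top blue [0.5068 0.2424] 29.500000000000004 [0.0519 0.0533 0.0518] z 0.0744 175
top yellow [0.5851 0.1213] 45.0 [0.0533 0.0524 0.0521] z 0.0748 160
top white [0.4849 0.1428] 16.5 [0.0521 0.0525 0.0509] z 0.0751 151
scene green [0.6042 0.2235] 49.5 [0.0539 0.052  0.0566] z 0.0739 317
scene blue [0.504  0.2465] 29.999999999999996 [0.0556 0.0519 0.0562] z 0.0736 270
scene yellow [0.5822 0.1246] 44.0 [0.055  0.0517 0.0556] z 0.0736 266
scene white [0.4825 0.1459] 18.0 [0.0589 0.0541 0.0542] z 0.0735 257
top raw [ 0.5858 -0.08  ] 13.0 [0.0523 0.0515 0.0517] z 0.0641 146
top round [ 0.463  -0.3313] 47.5 [0.0572 0.057  0.0566] z 0.0638 167
scene raw [ 0.5832 -0.0761] 12.5 [0.0561 0.0541 0.0523] z 0.0627 234
scene round [ 0.4606 -0.3279] 3.5 [0.0585 0.0578 0.0558] z 0.0616 162
```

View pics/end.png

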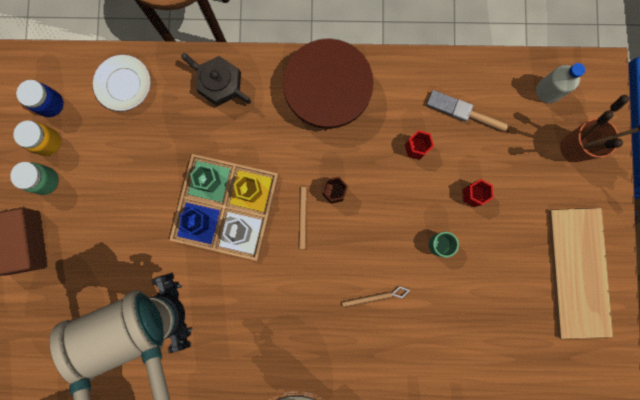

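The final top view shows all four cups upright on their own tiles (px 205,179; 248,188; 194,221; 237,232), within about 2 mm of centre. The brown, round and red cups have not moved.

```bash
python3 -c "
from rig import order; print(order.sign_off())"
```

```text
the job is handed in; nothing more can be done
None
```

The job is handed in: the green, blue, yellow and white hexagonal cups stand upright within about 2 mm of the middle of their own tiles, and the round green and brown cups were left where they stood.

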